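# Swap two lacquer tins between display stands

## Robot

A 6-joint arm with a two-finger parallel gripper is mounted at the origin on the work surface. World frame = base frame: x ahead of the robot, y to its left, z up, the work surface at z = 0. Lengths are in m, angles in rad, forces in N, time in s.
With the tool pointing down it reaches from about 0.4 to 0.825 m from the base axis. Payload 7 kg.
Tool frame: the origin (TCP) lies on the centre line of the jaws, within the pads' length; the fingertips stand 22 mm ahead of it and the grasp point (between the pads) lies 3 mm ahead of it; z points along the fingers, y is the line along which they close (so a half turn about z gives the same grasp; the last joint's range is limited). The gripper opens to 88 mm and grips with 3 to 60 N. Pads are 19 mm wide; open, the fingers measure 130 mm over their backs; the gripper's body (78 mm by 193 mm) begins 47 mm behind the grasp point.
Start: joints at [-0.958, 0.359, 0.012, 0, -1.224, -0.288], TCP at [0.215, -0.64, 0.249] pointing down, gripper open.
Joint ranges: [-3.07, 3.07], [-1.43, 2.12], [-1.02, 1.25], [-3.03, 1.67], [-3.05, -0], [-3.03, 3.03]. Speed limits (rad/s): [2.39, 2.39, 3.01, 3.14, 3.14, 3.14].

## Interface

Orientations are given as [roll, pitch, yaw] about the fixed x, y, z axes, in that order (R = Rz(yaw) Ry(pitch) Rx(roll)).
In Python, from station import arm gives the robot as it stands.
- The arm moves only by the tool arm_command, never from a script. Its argument "series" is one flat list of numbers, 7 for each row, row after row: the turn, a rotation vector about the tool's x, y, z each as a share of 90 degrees, from -1 to 1, then the shift along the tool's x, y, z each as a share of 0.1 m, from -1 to 1, then the opening, from 0 (shut) to 1 (fully open). A call has 1 to 8 rows; each row is the pose to reach, as a shift and turn from the pose commanded when the call began, along the tool's axes at that moment; what a row does not reach only later rows make up. A row lasts 1/8 s, in which the tool goes at most 62.5 mm and 10.7 degrees, less where a joint would pass 70% of its speed; a pose out of reach is approached as far as the arm can. A call with a number of a shift or a turn outside -1 to 1 is refused whole. A call with a gripper value outside its range is refused whole. The fingers move at their own pace and stop on an object; "force" is the grip in N (left out, the last holds). Time passes only in rows, so rows that repeat a pose let the fingers close. It gives the time, the measured TCP pose, the force, the opening and the grip force at its end, in the units of the state.
- arm.get_state(): the state, without advancing time (a new reading comes with each control period).
- arm.grab_frame(name): name is "scene" or "top"; returns the picture (400x640x3 uint8, blue, green, red); there is no depth.
- arm.camera_model(name): a dict with "fovy" (degrees; the focal length in pixels is half the picture's height over the tangent of half this angle, whatever the lens; pixels are square), "cx", "cy" (the principal point, pixels), "D" ([k1, k2, p1, p2, k3] as OpenCV has them; the pictures are not rectified), "pose" (4x4, takes a point from camera to world coordinates). Camera axes: x right, y down, z forward; pixel columns grow to the right and rows downward; lengths in m; the calibration is good to about 2 mm. A picture is of the moment at which its call begins. camera_model takes no time and is no camera call.
- arm.job_done(): hands the job in; it is judged then, once.
The state is a dict: "t": time; "q": joint angles; "qd": joint speeds; "joint_efforts": joint torques, N m; "eef_pos": TCP position; "ee_rot": TCP orientation; "force": force on the tool from outside, world axes, zero at the start; "moment": the same for the moment, N m; "width": finger opening in m; "gripper_force": force on a finger pad.
Only numpy, scipy, OpenCV 4.12 (cv2) and the standard library are available. Lean on these libraries where they do the work, as an engineer would, in place of code of your own. Each camera call takes 0.05 s, during which the arm holds its last target. There are 200 camera calls.

## Task

Swap the red tin and the green tin between the two wooden display stands, so that each ends upright and flat on the floor of the other one's stand, with its white label still facing the customers' side, away from the robot. Set the tins down rather than dropping them, never tip them over, do not knock the lamp, and leave the tumbler, the loupe and the small type tray where they are.

Things in the scene. Friction and masses are not known exactly. Their poses are not given: they have to be found in the camera images.
- red_tin: Closed square tin, red, 50 x 50 mm and 80 mm tall, about 0.2 kg (contents vary). Origin at the centre of its underside, z up. Its +x face carries the white label, and a white flap of the label, 12 x 34 mm, lies on the lid along that same edge. It starts in the rail stand, label to the stand's +x side.
- green_tin: The same tin in green; it starts in the wing stand, label to the stand's +x side.
- red_label (a point): Centre of the red tin's label: on its +x face, 25 mm from the tin's axis and 31 mm above its underside.
- green_label (a point): Centre of the green tin's label, placed likewise.
- wing_stand: Fixed wooden stand, base 88 x 88 x 8 mm; origin at its underside's centre, x to the customers' side (away from the robot), y left; place and yaw vary. Pocket 58 x 58 mm on the base: walls 10 mm thick at +y and -y, tops 96 mm above the table (a tin's lid: 88); at +x and -x only kerbs 5 mm high and thick. So fingers reach only the tin's label face and its back face.
- rail_stand: Fixed wooden stand, base, origin, axes and 58 mm pocket as the wing stand's; place and yaw vary. At -x a wooden wall 10 mm thick, at +x a brass rail of 8 mm bars (posts at y = +-34 mm), both 96 mm high; at +y and -y only kerbs 5 mm high and thick. So fingers reach only the tin's two faces beside the label.
- wing_seat (a point): Centre of the pocket floor of the wing stand, 8 mm above the table; axes as the stand's.
- rail_seat (a point): Centre of the pocket floor of the rail stand, 8 mm above the table; axes as the stand's.
- lamp: White desk lamp, fixed, between and behind the stands. Origin at the centre of its foot (radius 45 mm, 18 mm high), on the table. A 14 mm thick stem rises from there; from 300 mm up it bends towards its own -x (towards the robot), and the flat head, 34 mm wide, ends 95 mm from the stem at 345 mm height.
- tumbler: Clear tumbler, rim radius 34 mm, 90 mm tall; origin at the centre of its underside. Bystander.
- loupe: Black watchmaker's loupe standing on its wide end, radius 20 mm, 44 mm tall; origin at the centre of its underside. Bystander.
- type_tray: Small wooden tray of copper type, 90 (x) by 70 (y) by 22 mm; origin at the centre of its underside. Bystander.
There are look-alikes about, which are no part of the job. Several things have the shape of the green_tin; the one meant has the colours described above.

How it is judged:
At the end, for the whole second after the job is handed in: Red tin in the wing stand, green tin in the rail stand: each within 9 mm of the pocket's centre, underside at most 3 mm above the pocket floor, upright within 0.05 rad, label on the stand's +x side (its centre at least 16 mm towards +x from the pocket's centre), at rest (horizontal distance between red_tin and wing_seat below 0.009 m and z of red_tin in the frame of wing_seat below 0.003 m and angle between each of red_tin, green_tin's own z axis and vertical below 0.05 rad and x of red_label in the frame of wing_seat above 0.016 m and horizontal distance between green_tin and rail_seat below 0.009 m and z of green_tin in the frame of rail_seat below 0.003 m and x of green_label in the frame of rail_seat above 0.016 m and linear speed of each of red_tin, green_tin below 0.02 m/s); the robot touches nothing.
It fails at once if a tin is tipped by more than 0.6 rad (angle between any of red_tin, green_tin's own z axis and vertical above 0.6 rad).
It fails at once if a tin is dropped or thrown: it moves faster than 0.5 m/s (a fall of some 13 mm) while the fingers do not hold it ((linear speed of red_tin above 0.5 m/s and contact force between red_tin and the fingers below 0.5 N) or (linear speed of green_tin above 0.5 m/s and contact force between green_tin and the fingers below 0.5 N)).
It fails at once if the lamp is knocked (more than 10 N) (contact force between lamp and anything else above 10 N).
It fails at once if the tumbler, loupe or type tray is moved by more than 20 mm or tipped by more than 0.3 rad (distance of any of tumbler, loupe, type_tray from where it was at the start of the episode above 0.02 m or angle between any of tumbler, loupe, type_tray's own z axis and vertical above 0.3 rad).
It also fails if it takes over 72 s, if anything falls off the work surface, if the arm or the gripper's body presses on something with over 40 N, if the wrist force passes 120 N, or if a joint passes its speed limit or range.

## Working session

There is one attempt and no reset: what is moved stays moved. The work goes in short steps, Python scripts to look and compute and a tool call to move; the robot and the scene stay as the last step left them, time stands still between calls to the robot, and variables do not carry over. Pictures are saved under pics/ and viewed, at most 10 in all, crops included, and the job is handed in when it is done.

Besides the shell and the picture viewer there is one more tool, called after ">>>" in YAML: its name, and indented under it one key for each argument. arm_command: Moves the arm, as the interface text tells. Its arguments: {"type":"object","properties":{"series":{"type":"array"},"force":{"type":"number"}},"required":["series"]}

```bash
mkdir -p pics; ls; python3 - <<'E'
from station import arm
import cv2
for n in("scene","top"):
    cv2.imwrite(f"pics/{n}0.png",arm.grab_frame(n)); m=arm.camera_model(n); print(n,m)
print(arm.get_state())
E
```

```text
pics
scene {'fovy': 46.790683952366265, 'cx': 315.75130510637797, 'cy': 194.89341562367085, 'D': array([0.01055392, 0.        , 0.        , 0.        , 0.        ]), 'pose': array([[-0.88660887,  0.35976459, -0.29067879,  0.95340713],
       [ 0.46237069,  0.67344772, -0.5767855 ,  0.71357401],
       [-0.01175003, -0.64578449, -0.76342932,  1.00599198],
       [ 0.        ,  0.        ,  0.        ,  1.        ]])}
top {'fovy': 50.53189696656323, 'cx': 322.8736715978329, 'cy': 201.38449299121518, 'D': array([-0.09736665,  0.        ,  0.        ,  0.        ,  0.        ]), 'pose': array([[-8.88761618e-03, -9.95906066e-01,  8.99562020e-02,
         4.64482387e-01],
       [-9.99959921e-01,  8.94873306e-03,  2.76107222e-04,
        -1.65683436e-02],
       [-1.07997090e-03, -8.99501427e-02, -9.95945684e-01,
         1.08749306e+00],
       [ 0.00000000e+00,  0.00000000e+00,  0.00000000e+00,
         1.00000000e+00]])}
{'t': 0.1, 'q': array([-9.57894950e-01,  3.59334589e-01,  1.11370601e-02, -3.19673316e-04,
       -1.22414900e+00, -2.88105418e-01]), 'qd': array([-7.55420868e-05,  2.23630324e-04,  2.93312455e-03,  1.39903434e-03,
        1.74428347e-03,  4.35926410e-04]), 'joint_efforts': array([-1.95888832e-03, -5.84162879e+01,  2.93755549e+01,  7.01564580e+00,
        1.01969161e-02, -5.10868335e-05]), 'eef_pos': array([ 0.21524259, -0.6393081 ,  0.24769603]), 'ee_rot': array([ 3.14002095e+00, -1.52369049e-04, -2.81690542e+00]), 'force': array([ 0.53263462,  0.41895493, -0.04315346]), 'moment': array([ 0.0190115 , -0.02056838, -0.02616154]), 'gripper_force': 0.0, 'width': 0.08779050181753238}
```

View pics/scene0.png

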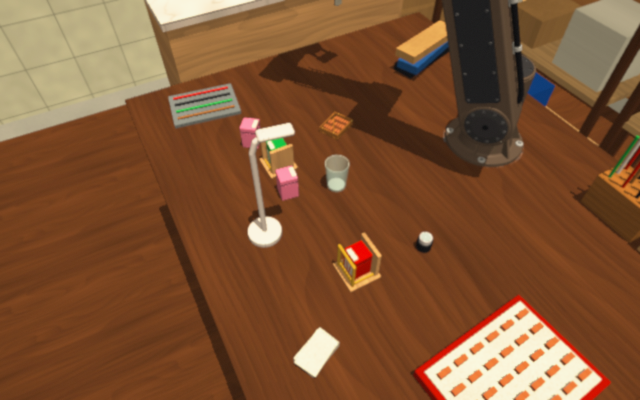

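View pics/top0.png

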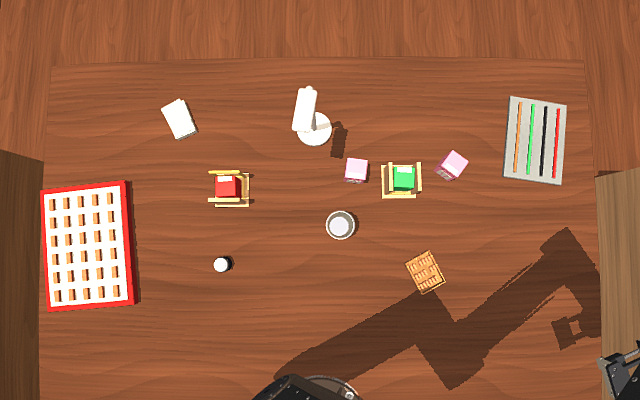

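The top view shows the red tin in the rail stand near (230,187) and the green tin in the wing stand near (403,178). There are pink look-alikes at (355,170) and (452,164), the lamp is at (313,125), the tumbler at (340,225), the loupe at (222,264) and the tray at (425,271). I'll zoom in on both stands.

```bash
python3 - <<'E'
import cv2,numpy as np
t=cv2.imread("pics/top0.png")
a=t[155:220,195:265];b=t[150:215,368:438]
o=np.hstack([cv2.resize(x,None,fx=5.7,fy=5.7,interpolation=cv2.INTER_CUBIC) for x in(a,b)])
s=cv2.imread("pics/scene0.png")
c=s[230:292,325:391];d=s[110:203,235:305]
cv2.imwrite("pics/z0.png",o);print(o.shape)
E
```

```text
(370, 798, 3)
```

View pics/z0.png

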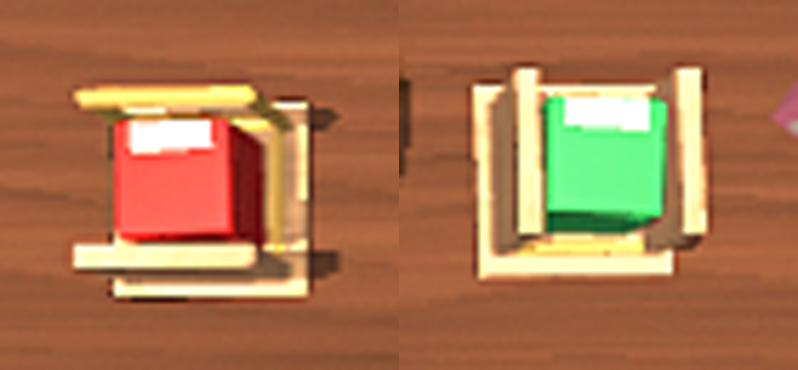

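The zoom shows red lid corners at crop (116,118), (230,120), (232,236), (116,238) and green lid corners at (545,97), (665,99), (663,215), (546,217). Base and wall-top corners are readable too. Next I'll fit poses to these points and measure the surrounding objects.

```bash
cat > h.py <<'E'
from station import arm
import cv2,numpy as np
from scipy.optimize import least_squares
def cam(n):
    m=arm.camera_model(n);f=200/np.tan(np.radians(m["fovy"]/2))
    K=np.array([[f,0,m["cx"]],[0,f,m["cy"]],[0,0,1.]]);return K,m["D"],np.asarray(m["pose"])
def proj(P,n="top"):
    K,D,T=cam(n);R=T[:3,:3].T
    return cv2.projectPoints(np.asarray(P,float).reshape(-1,1,3),cv2.Rodrigues(R)[0],-R@T[:3,3],K,D)[0].reshape(-1,2)
def ray(px,z,n="top"):
    K,D,T=cam(n);u=cv2.undistortPoints(np.array(px,float).reshape(-1,1,2),K,D).reshape(-1,2)
    d=np.c_[u,np.ones(len(u))]@T[:3,:3].T;return T[:3,3]+d*((z-T[2,3])/d[:,2])[:,None]
def fit(M,px,g,n="top"):
    M=np.array(M,float)
    def W(p):
        c,s=np.cos(p[2]),np.sin(p[2]);return np.c_[p[0]+c*M[:,0]-s*M[:,1],p[1]+s*M[:,0]+c*M[:,1],M[:,2]]
    r=least_squares(lambda p:(proj(W(p),n)-px).ravel(),g,loss="soft_l1");return r.x,np.abs(r.fun).max() ,(proj(W(r.x),n)-px).round(1).tolist()
E
cat > m.py <<'E'
from h import *
def c(l,ox,oy,sx=0): return (np.array(l,float)-[sx,0]+.5)/5.7-.5+[ox,oy]
L=[(.025,.025,.088),(.025,-.025,.088),(-.025,-.025,.088),(-.025,.025,.088)]
r=c([(116,118),(230,120),(232,236),(116,238)],195,155); g=c([(545,97),(665,99),(663,215),(546,217)],368,150,399)
rs=c([(115,285),(308,285),(308,103),(74,245),(254,245),(254,268),(74,270)],195,155)
RS=[(-.044,.044,.008),(-.044,-.044,.008),(.044,-.044,.008),(-.029,.044,.096),(-.029,-.044,.096),(-.039,-.044,.096),(-.039,.044,.096)]
gs=c([(473,86),(477,266),(672,266),(515,68),(541,68),(541,235),(517,235),(675,68),(701,68),(707,235),(684,235)],368,150,399)
GS=[(.044,.044,.008),(-.044,.044,.008),(-.044,-.044,.008),(.044,.039,.096),(.044,.029,.096),(-.044,.029,.096),(-.044,.039,.096),(.044,-.029,.096),(.044,-.039,.096),(-.044,-.039,.096),(-.044,-.029,.096)]
for n,M,p in(("red",L,r),("green",L,g),("rail",RS,rs),("wing",GS,gs)):
    print(n,fit(M,p,[*ray([p.mean(0)],.05)[0,:2],0]))
print("lid sizes",np.linalg.norm(np.diff(ray(r,.088),axis=0),axis=1),np.linalg.norm(np.diff(ray(g,.088),axis=0),axis=1))
print("pink",ray([(357,164),(454,160)],.08)) ; print("lamp foot",ray([(314,128)],.018),"head end",ray([(302,130),(310,88)],.345)); print("tumbler",ray([(340,226)],.05),"loupe",ray([(222,264)],.044),"tray",ray([(425,272)],.02))
E
python3 m.py
```

```text
red (array([0.59428514, 0.21722726, 0.00521468]), np.float64(0.5078407356415369), [[-0.1, 0.3], [0.5, -0.4], [0.0, 0.0], [-0.4, 0.0]])
green (array([ 0.61127511, -0.20993546, -0.01969126]), np.float64(0.307144227052504), [[0.0, 0.0], [-0.3, -0.0], [0.3, 0.3], [-0.0, -0.3]])
rail (array([ 0.59508594,  0.21834525, -0.00256924]), np.float64(2.88614661729801), [[-0.2, 1.9], [-0.1, 1.7], [0.2, -0.3], [-2.3, -0.2], [2.9, -0.5], [2.8, -0.3], [-2.4, -0.4]])
wing (array([ 0.61589089, -0.21074096, -0.0033858 ]), np.float64(5.123899894215896), [[0.2, -1.6], [0.2, 0.7], [0.0, 0.5], [-0.1, -5.1], [-0.5, -5.1], [0.4, 2.4], [0.4, 2.4], [0.2, -5.1], [-0.2, -5.1], [-0.2, 2.2], [-0.3, 2.2]])
lid sizes [0.04847276 0.04899236 0.04903811] [0.05078126 0.04920174 0.04929618]
pink [[ 0.64518604 -0.0993191   0.08      ]
 [ 0.65372303 -0.3362498   0.08      ]]
lamp foot [[0.7515495  0.00495038 0.018     ]] head end [[0.66032439 0.01990165 0.345     ]
 [0.73852317 0.0051809  0.345     ]]
tumbler [[ 0.49734894 -0.05764207  0.05      ]] loupe [[0.40634363 0.23317631 0.044     ]] tray [[ 0.38047477 -0.27124879  0.02      ]]
```

```bash
sed -i 's/(115,285),(308,285)/(114,294),(308,294)/;s/(477,266),(672,266)/(479,274),(672,274)/' m.py
sed -i '/^RS=/s/\.044,\.096/.039,.096/g;/^GS=/s/(\.044,\(-*\.0[23]9\),\.096/(.034,\1,.096/g;/^GS=/s/(-\.044,\(-*\.0[23]9\),\.096/(-.034,\1,.096/g' m.py
python3 m.py|sed -n 3,4p
python3 - <<'E'
from h import *
# consistency of tins with scene cam
for n,p in(("red",(.5943,.2172)),("green",(.6113,-.2099))):
    print(n,proj([(p[0],p[1],.088)],"scene"))
for n in("top","scene"):
  im=cv2.cvtColor(cv2.imread(f"pics/{n}0.png"),cv2.COLOR_BGR2HSV)
  for k,lo,hi in(("pink",(160,60,120),(178,160,255)),):
    m=cv2.inRange(im,lo,hi);N,l,s,c=cv2.connectedComponentsWithStats(m)
    print(n,k,[(s[i].tolist(),c[i].round(1).tolist()) for i in range(1,N) if s[i,4]>80])
E
```

```text
rail (array([ 0.59460936,  0.21867064, -0.00302318]), np.float64(0.6396564425262454), [[-0.2, 0.5], [-0.2, 0.4], [0.1, -0.1], [-0.4, -0.1], [0.6, -0.3], [0.6, -0.1], [-0.5, -0.2]])
wing (array([ 0.61264743, -0.21070807, -0.00197719]), np.float64(0.6355611841262316), [[0.2, -0.3], [-0.1, 0.6], [0.1, 0.4], [0.0, 0.4], [-0.4, 0.4], [0.3, -0.5], [0.3, -0.4], [0.3, 0.3], [-0.1, 0.3], [-0.3, -0.6], [-0.4, -0.6]])
red [[357.97151174 249.68828495]]
green [[276.59233921 142.10899112]]
top pink [([434, 150, 25, 31, 158], [444.7, 166.8])]
scene pink [([240, 118, 16, 29, 322], [246.9, 131.3]), ([276, 167, 22, 33, 508], [286.5, 183.4])]
```

The four fits agree: the rail stand is at (0.595,0.219) and the wing stand at (0.613,-0.211), both with yaw near 0. The tins sit centred to within 2 mm and the lid sizes come out at 49–51 mm. Plan:
1. Move green to a table buffer near the rail stand.
2. Take red from the rail stand, regrasp it on the table, and put it in the wing stand.
3. Put green in the rail stand.

>>> arm_command:
  series: [0,0,-0.793,-1,0.546,0,1,0,0,-0.793,-1,0.546,0,1,0,0,-0.793,-1,0.546,0,1,0,0,-0.793,-1,0.546,0,1,0,0,-0.793,-1,0.546,0,1,0,0,-0.793,-1,0.546,0,1,0,0,-0.793,-1,0.546,0,1,0,0,-0.793,-1,0.546,0,1]
  force: 25

```text
t: 1.1
eef_pos: [0.2926, -0.5558, 0.2482]
ee_rot: [3.141, 0.001, -1.572]
force: [1.1, 0.3, 0.1]
width: 0.0878
gripper_force: 0.0
```

>>> arm_command:
  series: [0,0,0,-0.86,-0.8,0,1,0,0,0,-0.86,-0.8,0,1,0,0,0,-0.86,-0.8,0,1]

```text
t: 1.48
eef_pos: [0.3749, -0.4678, 0.2486]
ee_rot: [-3.141, 0.0, -1.571]
force: [0.6, -1.3, 0.4]
width: 0.0875
gripper_force: 0.0
```

>>> arm_command:
  series: [0,0,0,-0.86,-0.8,0,1,0,0,0,-0.86,-0.8,0,1,0,0,0,-0.86,-0.8,0,1]

```text
t: 1.85
eef_pos: [0.4546, -0.3823, 0.2484]
ee_rot: [-3.142, 0.0, -1.57]
force: [-1.0, 0.2, 0.1]
width: 0.0878
gripper_force: 0.0
```

>>> arm_command:
  series: [0,0,0,-0.86,-0.8,0,1,0,0,0,-0.86,-0.8,0,1,0,0,0,-0.86,-0.8,0,1]

```text
t: 2.22
eef_pos: [0.5343, -0.2967, 0.2481]
ee_rot: [3.141, 0.0, -1.571]
force: [-1.9, -0.6, 0.4]
width: 0.0875
gripper_force: 0.0
```

>>> arm_command:
  series: [0,0,0,-0.86,-0.8,0,1,0,0,0,-0.86,-0.8,0,1,0,0,0,-0.86,-0.8,0,1,0,0,0,-0.86,-0.8,0,1]

```text
t: 2.72
eef_pos: [0.6121, -0.2132, 0.2482]
ee_rot: [3.141, -0.0, -1.573]
force: [-0.1, -0.7, 0.5]
width: 0.0873
gripper_force: 0.0
```

```bash
cat > go.py <<'E'
import sys
from station import arm; import numpy as np
from scipy.spatial.transform import Rotation as R
s=arm.get_state();r=R.from_euler("xyz",s["ee_rot"])
x,y,z,yaw=map(float,sys.argv[1:5])
t=R.from_euler("xyz",[np.pi,0,yaw])
print("t",s["t"],"pos",s["eef_pos"].round(4),"rot",s["ee_rot"].round(4),"w",round(s["width"],4),s["gripper_force"],"F",s["force"].round(1))
print("turn",((r.inv()*t).as_rotvec()/(np.pi/2)).round(3),"shift",(r.inv().apply(np.array([x,y,z])-s["eef_pos"])/.1).round(3))
E
python3 go.py .612 -.210 .065 -1.5708
```

```text
t 2.725 pos [ 0.6121 -0.2132  0.2482] rot [ 3.1405e+00 -1.0000e-04 -1.5727e+00] w 0.0873 0.0 F [-0.1 -0.7  0.5]
turn [ 0.001 -0.    -0.001] shift [-3.200e-02 -1.000e-03  1.832e+00]
```

>>> arm_command:
  series: [0,0,0,-0.03,0,1,1,0,0,0,-0.03,0,1,1,0,0,0,-0.03,0,1,1]

```text
t: 3.1
eef_pos: [0.6099, -0.2105, 0.1459]
ee_rot: [3.136, 0.001, -1.574]
force: [-0.7, -1.2, 0.3]
width: 0.0877
gripper_force: 0.0
```

>>> arm_command:
  series: [0,0,0,0,0,0.4,1,0,0,0,0,0,0.83,1,0,0,0,0,0,0.83,1,0,0,0,0,0,0.83,1]

```text
t: 3.6
eef_pos: [0.6144, -0.2101, 0.0684]
ee_rot: [-3.138, -0.001, -1.571]
force: [1.3, 0.3, 0.9]
width: 0.0878
gripper_force: 0.0
```

>>> arm_command:
  series: [0,0,0,0,0,0,0,0,0,0,0,0,0,0,0,0,0,0,0,0,0,0,0,0,0,0,0,0,0,0,0,0,0,0,0,0,0,0,0,0,0,0]
  force: 25

```text
t: 4.35
eef_pos: [0.6126, -0.2092, 0.0657]
ee_rot: [3.141, -0.0, -1.571]
force: [-3.7, 1.1, 3.9]
width: 0.0502
gripper_force: 24.7
```

>>> arm_command:
  series: [0,0,0,0,0,-0.2,0,0,0,0,0,0,-0.5,0,0,0,0,0,0,-0.8,0,0,0,0,0,0,-1,0,0,0,0,0,0,-1,0]

```text
t: 4.97
eef_pos: [0.6138, -0.2091, 0.1668]
ee_rot: [-3.139, -0.0, -1.571]
force: [0.8, -1.1, -2.3]
width: 0.0503
gripper_force: 24.7
```

>>> arm_command:
  series: [0,0,0,-0.2,0.15,-0.3,0,0,0,0,-0.5,0.4,-0.5,0,0,0,0,-0.85,0.66,-0.5,0,0,0,0,-0.85,0.66,-0.5,0]

```text
t: 5.48
eef_pos: [0.5449, -0.1223, 0.2147]
ee_rot: [3.14, 0.001, -1.57]
force: [-0.3, -0.8, -1.4]
width: 0.0501
gripper_force: 24.7
```

>>> arm_command:
  series: [0,0,0,-0.3,0.22,0,0,0,0,0,-0.6,0.44,0,0,0,0,0,-0.85,0.66,0,0]

```text
t: 5.85
eef_pos: [0.4801, -0.0385, 0.2141]
ee_rot: [3.14, -0.0, -1.572]
force: [-0.3, 1.2, -1.0]
width: 0.0504
gripper_force: 24.7
```

>>> arm_command:
  series: [0,0,0,-0.3,0,0,0,0,0,0,-0.6,0,0,0,0,0,0,-0.85,0,0,0]

```text
t: 6.22
eef_pos: [0.4808, 0.0467, 0.2144]
ee_rot: [3.14, -0.0, -1.571]
force: [-1.0, -0.4, -2.2]
width: 0.0504
gripper_force: 24.7
```

>>> arm_command:
  series: [0,0,0,-0.3,0,0,0,0,0,0,-0.6,0,0,0,0,0,0,-0.85,0,0,0,0,0,0,-0.85,0,0,0]

```text
t: 6.72
eef_pos: [0.481, 0.132, 0.2142]
ee_rot: [3.14, -0.001, -1.57]
force: [0.1, 0.6, -1.9]
width: 0.0499
gripper_force: 24.7
```

```bash
python3 go.py .48 .13 .059 -1.5708
```

```text
t 6.725 pos [0.481  0.132  0.2142] rot [ 3.1401e+00 -8.0000e-04 -1.5696e+00] w 0.0499 24.65228945016861 F [ 0.1  0.6 -1.9]
turn [ 0.001 -0.001  0.001] shift [0.018 0.008 1.552]
```

>>> arm_command:
  series: [0,0,0,0,0,0.5,0,0,0,0,0,0,1,0,0,0,0,0,0,1,0]

```text
t: 7.1
eef_pos: [0.4785, 0.1285, 0.112]
ee_rot: [3.134, -0.005, -1.572]
force: [-1.0, 0.6, -0.9]
width: 0.0503
gripper_force: 24.7
```

>>> arm_command:
  series: [0,0,0,0,0,0.25,0,0,0,0,0,0,0.45,0,0,0,0,0,0,0.52,0,0,0,0,0,0,0.52,0,0,0,0,0,0,0.52,0]

```text
t: 7.72
eef_pos: [0.4817, 0.1313, 0.0647]
ee_rot: [-3.14, 0.001, -1.571]
force: [-0.0, -0.2, -1.5]
width: 0.0503
gripper_force: 24.7
```

```bash
python3 go.py .48 .13 .0577 -1.5708
```

```text
t 7.725 pos [0.4817 0.1313 0.0647] rot [-3.1401e+00  9.0000e-04 -1.5711e+00] w 0.0503 24.652030169963837 F [-0.  -0.2 -1.5]
turn [-0.001  0.001 -0.   ] shift [0.013 0.017 0.07 ]
```

>>> arm_command:
  series: [0,0,0,0,0,0.03,0,0,0,0,0,0,0.05,0,0,0,0,0,0,0.06,0,0,0,0,0,0,0.06,0]

```text
t: 8.22
eef_pos: [0.4809, 0.1309, 0.0576]
ee_rot: [3.141, -0.0, -1.571]
force: [-1.7, -0.3, 1.5]
width: 0.0506
gripper_force: 24.6
```

>>> arm_command:
  series: [0,0,0,0,0,0,1,0,0,0,0,0,0,1,0,0,0,0,0,0,1,0,0,0,0,0,0,1]

```text
t: 8.72
eef_pos: [0.481, 0.1309, 0.0576]
ee_rot: [-3.142, -0.0, -1.571]
force: [-0.4, 0.0, 0.0]
width: 0.0843
gripper_force: 0.0
```

>>> arm_command:
  series: [0,0,0,0,0,-0.3,1,0,0,0,0,0,-0.7,1,0,0,0,0,0,-1,1,0,0,0,0,0,-1,1]

```text
t: 9.22
eef_pos: [0.4822, 0.1317, 0.1601]
ee_rot: [-3.137, 0.003, -1.571]
force: [0.5, 0.1, -0.0]
width: 0.0878
gripper_force: 0.0
```

>>> arm_command:
  series: [0,0,1,-0.86,-1,0,1,0,0,1,-0.86,-1,0,1,0,0,1,-0.86,-1,0,1,0,0,1,-0.86,-1,0,1,0,0,1,-0.86,-1,0,1,0,0,1,-0.86,-1,0,1,0,0,1,-0.86,-1,0,1,0,0,1,-0.86,-1,0,1]

```text
t: 10.22
eef_pos: [0.5806, 0.2166, 0.1563]
ee_rot: [-3.141, -0.001, -3.078]
force: [1.3, -0.2, 0.3]
width: 0.0876
gripper_force: 0.0
```

```bash
python3 go.py .5943 .2172 .065 3.1416;python3 - <<'E'
from station import arm;import cv2
cv2.imwrite("pics/top1.png",cv2.resize(arm.grab_frame("top")[80:320,160:480],None,fx=2.4,fy=2.4))
E
```

```text
t 10.225 pos [0.5806 0.2166 0.1563] rot [-3.1409e+00 -1.5000e-03 -3.0775e+00] w 0.0876 0.0 F [ 1.3 -0.2  0.3]
turn [-0.    -0.001  0.041] shift [-0.139 -0.002  0.913]
```

View pics/top1.png

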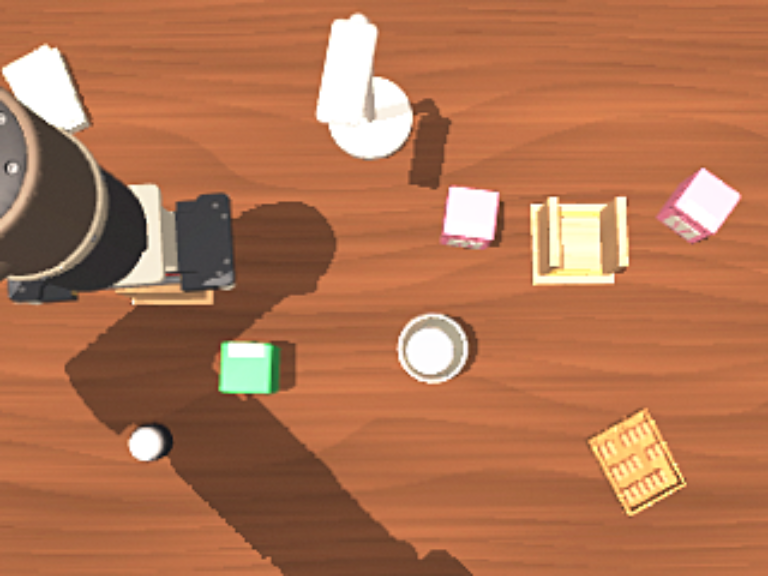

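The picture shows green standing upright at crop (248,367) with its label still to the far side, and the wing stand empty at (580,243). Next I'll align over red.

>>> arm_command:
  series: [0,0,0.041,-0.139,0,0,1,0,0,0.041,-0.139,0,0,1,0,0,0.041,-0.139,0,0,1]

```text
t: 10.65
eef_pos: [0.5943, 0.2176, 0.1569]
ee_rot: [-3.141, -0.001, -3.133]
force: [1.2, 0.3, -0.3]
width: 0.0874
gripper_force: 0.0
```

```bash
python3 go.py .5943 .2175 .065 3.1416
```

```text
t 10.65 pos [0.5943 0.2176 0.1569] rot [-3.1411e+00 -1.0000e-03 -3.1333e+00] w 0.0874 0.0 F [ 1.2  0.3 -0.3]
turn [-0.    -0.001  0.005] shift [-0.001 -0.001  0.919]
```

>>> arm_command:
  series: [0,0,0.005,0,0,0.4,1,0,0,0.005,0,0,0.8,1,0,0,0.005,0,0,0.91,1,0,0,0.005,0,0,0.91,1]

```text
t: 11.15
eef_pos: [0.5947, 0.2178, 0.0665]
ee_rot: [-3.141, -0.001, 3.141]
force: [0.1, 0.8, 0.3]
width: 0.0878
gripper_force: 0.0
```

>>> arm_command:
  series: [0,0,0,0,0,0,0,0,0,0,0,0,0,0,0,0,0,0,0,0,0,0,0,0,0,0,0,0,0,0,0,0,0,0,0,0,0,0,0,0,0,0]
  force: 25

```text
t: 11.9
eef_pos: [0.5954, 0.2184, 0.0671]
ee_rot: [3.141, 0.001, 3.14]
force: [-0.4, 2.7, 3.7]
width: 0.0502
gripper_force: 24.8
```

>>> arm_command:
  series: [0,0,0,0,0,-0.2,0,0,0,0,0,0,-0.5,0,0,0,0,0,0,-0.8,0,0,0,0,0,0,-1,0,0,0,0,0,0,-1,0]

```text
t: 12.52
eef_pos: [0.5951, 0.2179, 0.1674]
ee_rot: [3.141, 0.001, 3.14]
force: [-0.1, 0.5, -3.9]
width: 0.0501
gripper_force: 24.8
```

>>> arm_command:
  series: [0,0,0,0.1,-0.2,-0.3,0,0,0,0,0.3,-0.6,-0.5,0,0,0,0,0.53,-1,-0.5,0,0,0,0,0.53,-1,-0.5,0]

```text
t: 13.02
eef_pos: [0.5391, 0.1153, 0.2153]
ee_rot: [-3.141, -0.003, 3.137]
force: [1.0, 1.5, -2.6]
width: 0.0496
gripper_force: 24.8
```

>>> arm_command:
  series: [0,0,0,0.17,-0.33,0,0,0,0,0,0.35,-0.67,0,0,0,0,0,0.53,-1,0,0]

```text
t: 13.4
eef_pos: [0.4872, 0.0171, 0.2149]
ee_rot: [-3.141, -0.003, 3.14]
force: [0.1, -0.4, -2.2]
width: 0.0495
gripper_force: 24.8
```

>>> arm_command:
  series: [0,0,0,0,-0.33,0,0,0,0,0,0,-0.67,0,0,0,0,0,0,-1,0,0]

```text
t: 13.78
eef_pos: [0.4877, -0.0828, 0.2151]
ee_rot: [-3.142, -0.002, 3.14]
force: [-0.1, 0.4, -2.5]
width: 0.0502
gripper_force: 24.8
```

>>> arm_command:
  series: [0,0,0,0,-0.33,0,0,0,0,0,0,-0.67,0,0,0,0,0,0,-1,0,0,0,0,0,0,-1,0,0,0,0,0,0,-1,0,0]

```text
t: 14.4
eef_pos: [0.4877, -0.1818, 0.2153]
ee_rot: [3.141, -0.002, 3.139]
force: [0.7, -0.8, -2.9]
width: 0.0498
gripper_force: 24.8
```

```bash
python3 go.py .49 -.18 .0586 3.1416
```

```text
t 14.4 pos [ 0.4877 -0.1818  0.2153] rot [ 3.1412e+00 -2.1000e-03  3.1390e+00] w 0.0498 24.84843760728836 F [ 0.7 -0.8 -2.9]
turn [ 0.    -0.001 -0.002] shift [-0.027  0.017  1.567]
```

Position is fine. The fingers clear the tumbler, so I'll lower 100, then 51, then 6 mm slowly.

>>> arm_command:
  series: [0,0,0,0,0,0.5,0,0,0,0,0,0,1,0,0,0,0,0,0,1,0]

```text
t: 14.78
eef_pos: [0.4853, -0.181, 0.1133]
ee_rot: [3.141, -0.008, 3.14]
force: [0.7, -0.2, -1.5]
width: 0.05
gripper_force: 24.8
```

>>> arm_command:
  series: [0,0,0,0,0,0.25,0,0,0,0,0,0,0.45,0,0,0,0,0,0,0.51,0,0,0,0,0,0,0.51,0,0,0,0,0,0,0.51,0]

```text
t: 15.4
eef_pos: [0.4891, -0.1819, 0.0669]
ee_rot: [-3.141, 0.002, 3.14]
force: [0.0, 0.1, -2.6]
width: 0.0503
gripper_force: 24.8
```

>>> arm_command:
  series: [0,0,0,0,0,0.02,0,0,0,0,0,0,0.04,0,0,0,0,0,0,0.05,0,0,0,0,0,0,0.05,0]

```text
t: 15.9
eef_pos: [0.488, -0.182, 0.0604]
ee_rot: [3.142, -0.0, 3.14]
force: [0.2, -0.4, -2.9]
width: 0.05
gripper_force: 24.8
```

>>> arm_command:
  series: [0,0,0,0,0,0.01,0,0,0,0,0,0,0.02,0,0,0,0,0,0,0.02,0]

```text
t: 16.27
eef_pos: [0.4882, -0.182, 0.059]
ee_rot: [-3.141, 0.0, 3.14]
force: [-2.9, 1.7, 4.3]
width: 0.0502
gripper_force: 24.8
```

>>> arm_command:
  series: [0,0,0,0,0,0,1,0,0,0,0,0,0,1,0,0,0,0,0,0,1,0,0,0,0,0,0,1]

```text
t: 16.77
eef_pos: [0.4882, -0.182, 0.0585]
ee_rot: [-3.142, -0.0, 3.14]
force: [-0.6, -0.2, 0.1]
width: 0.0837
gripper_force: 0.0
```

>>> arm_command:
  series: [0,0,0,0,0,-0.3,1,0,0,0,0,0,-0.7,1,0,0,0,0,0,-0.7,1]

```text
t: 17.15
eef_pos: [0.4902, -0.1821, 0.1316]
ee_rot: [-3.141, 0.006, 3.14]
force: [-1.0, -0.4, -1.0]
width: 0.0873
gripper_force: 0.0
```

>>> arm_command:
  series: [0,0,-1,0,0,0,1,0,0,-1,0,0,0,1,0,0,-1,0,0,0,1,0,0,-1,0,0,0,1,0,0,-1,0,0,0,1,0,0,-1,0,0,0,1,0,0,-1,0,0,0,1,0,0,-1,0,0,0,1]

```text
t: 18.15
eef_pos: [0.4877, -0.1819, 0.1278]
ee_rot: [3.141, 0.0, -1.637]
force: [0.7, -0.3, 0.4]
width: 0.0878
gripper_force: 0.0
```

```bash
python3 go.py .488 -.182 .060 -1.5708
```

```text
t 18.15 pos [ 0.4877 -0.1819  0.1278] rot [ 3.1406e+00  1.0000e-04 -1.6374e+00] w 0.0878 0.0 F [ 0.7 -0.3  0.4]
turn [ 0.001  0.    -0.042] shift [ 0.001 -0.004  0.678]
```

>>> arm_command:
  series: [0,0,-0.045,0,0,0,1,0,0,-0.045,0,0,0.35,1,0,0,-0.045,0,0,0.67,1,0,0,-0.045,0,0,0.67,1,0,0,-0.045,0,0,0.67,1]

```text
t: 18.77
eef_pos: [0.4885, -0.1821, 0.0621]
ee_rot: [-3.141, -0.0, -1.572]
force: [0.7, 0.2, 0.3]
width: 0.0875
gripper_force: 0.0
```

>>> arm_command:
  series: [0,0,0,0,0,0,0,0,0,0,0,0,0,0,0,0,0,0,0,0,0,0,0,0,0,0,0,0,0,0,0,0,0,0,0,0,0,0,0,0,0,0]
  force: 25

```text
t: 19.52
eef_pos: [0.4877, -0.182, 0.0617]
ee_rot: [3.141, -0.0, -1.573]
force: [-3.3, 1.2, 4.9]
width: 0.0501
gripper_force: 24.9
```

```bash
python3 go.py .488 -.182 .060 -1.5708
```

```text
t 19.525 pos [ 0.4877 -0.182   0.0617] rot [ 3.1409 -0.     -1.5727] w 0.0501 24.906135499477386 F [-3.3  1.2  4.9]
turn [ 0.    -0.    -0.001] shift [ 0.    -0.003  0.017]
```

>>> arm_command:
  series: [0,0,0,0,0,-0.2,0,0,0,0,0,0,-0.5,0,0,0,0,0,0,-0.8,0,0,0,0,0,0,-1,0]

```text
t: 20.02
eef_pos: [0.4885, -0.1819, 0.1625]
ee_rot: [-3.14, 0.0, -1.573]
force: [-0.2, -0.5, -2.1]
width: 0.05
gripper_force: 24.9
```

>>> arm_command:
  series: [0,0,0,0,0,-0.3,0,0,0,0,0.1,-0.2,-0.3,0,0,0,0,0.2,-0.5,-0.3,0,0,0,0,0.28,-0.8,-0.3,0,0,0,0,0.28,-0.8,-0.3,0]

```text
t: 20.65
eef_pos: [0.5695, -0.2104, 0.1902]
ee_rot: [3.141, 0.0, -1.573]
force: [-1.0, 1.2, -1.9]
width: 0.0498
gripper_force: 24.9
```

>>> arm_command:
  series: [0,0,0,0,-0.2,0,0,0,0,0,0,-0.45,0,0,0,0,0,0,-0.45,0,0,0,0,0,0,-0.45,0,0]

```text
t: 21.15
eef_pos: [0.6121, -0.2099, 0.1909]
ee_rot: [3.14, 0.0, -1.573]
force: [0.3, 0.1, -2.8]
width: 0.0501
gripper_force: 24.9
```

```bash
python3 go.py .6126 -.2107 .0695 -1.5708; python3 - <<'E'
from station import arm;import cv2,numpy as np
a=cv2.resize(arm.grab_frame("top")[130:230,350:450],(400,400),interpolation=2)
b=cv2.resize(arm.grab_frame("scene")[90:190,220:320],(400,400),interpolation=2)
cv2.imwrite("pics/z2.png",np.hstack([a,b]))
E
```

```text
t 21.15 pos [ 0.6121 -0.2099  0.1909] rot [ 3.1402e+00  4.0000e-04 -1.5729e+00] w 0.0501 24.90008533000946 F [ 0.3  0.1 -2.8]
turn [ 0.001  0.    -0.001] shift [ 0.008 -0.006  1.214]
```

View pics/z2.png

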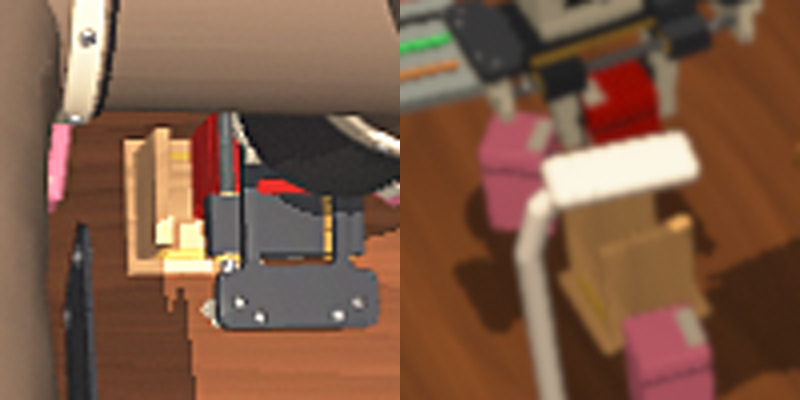

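Red is above the wing stand with its label towards the customers (scene crop (598,85)). I'll lower it slowly and watch the force.

>>> arm_command:
  series: [0,0,0,0.01,-0.01,0.2,0,0,0,0,0.01,-0.01,0.35,0,0,0,0,0.01,-0.01,0.45,0,0,0,0,0.01,-0.01,0.5,0]

```text
t: 21.75
eef_pos: [0.6138, -0.2112, 0.1409]
ee_rot: [3.141, 0.0, -1.573]
force: [0.0, -0.1, -2.4]
width: 0.05
gripper_force: 24.9
```

>>> arm_command:
  series: [0,0,0,0,0,0.1,0,0,0,0,0,0,0.2,0,0,0,0,0,0,0.3,0,0,0,0,0,0,0.4,0,0,0,0,0,0,0.5,0,0,0,0,0,0,0.6,0,0,0,0,0,0,0.65,0,0,0,0,0,0,0.65,0]

```text
t: 22.75
eef_pos: [0.6139, -0.2112, 0.0761]
ee_rot: [3.141, 0.0, -1.573]
force: [-0.2, 0.1, -2.4]
width: 0.0496
gripper_force: 24.9
```

>>> arm_command:
  series: [0,0,0,0,0,0.02,0,0,0,0,0,0,0.04,0,0,0,0,0,0,0.05,0,0,0,0,0,0,0.055,0,0,0,0,0,0,0.055,0]

```text
t: 23.38
eef_pos: [0.6141, -0.2112, 0.0711]
ee_rot: [-3.142, 0.0, -1.573]
force: [0.0, 0.3, -2.3]
width: 0.0498
gripper_force: 24.9
```

>>> arm_command:
  series: [0,0,0,0,0,0.01,0,0,0,0,0,0,0.015,0,0,0,0,0,0,0.015,0]

```text
t: 23.75
eef_pos: [0.6141, -0.2112, 0.0697]
ee_rot: [-3.142, -0.0, -1.573]
force: [-1.6, 0.1, 0.1]
width: 0.0498
gripper_force: 24.9
```

>>> arm_command:
  series: [0,0,0,0,0,0.005,0.0,0,0,0,0,0,0.005,1,0,0,0,0,0,0.005,1,0,0,0,0,0,0.005,1,0,0,0,0,0,0.005,1]

```text
t: 24.38
eef_pos: [0.6142, -0.2112, 0.069]
ee_rot: [-3.141, -0.0, -1.573]
force: [0.5, 0.0, -0.5]
width: 0.0841
gripper_force: 0.0
```

>>> arm_command:
  series: [0,0,0,0,0,-0.3,1,0,0,0,0,0,-0.7,1,0,0,0,0,0,-1,1,0,0,0,0,0,-1,1]

```text
t: 24.88
eef_pos: [0.6157, -0.2115, 0.1722]
ee_rot: [-3.136, -0.001, -1.572]
force: [0.4, -0.4, -1.1]
width: 0.0875
gripper_force: 0.0
```

>>> arm_command:
  series: [0,0,1,-0.2,0.3,0,1,0,0,1,-0.4,0.6,0,1,0,0,1,-0.6,0.8,0,1,0,0,1,-1,1,0,1,0,0,1,-1,1,0,1,0,0,1,-1,1,0,1,0,0,1,-1,1,0,1,0,0,1,-1,1,0,1]

```text
t: 25.88
eef_pos: [0.5138, -0.111, 0.1683]
ee_rot: [3.141, -0.001, -3.079]
force: [-0.2, 0.3, -0.2]
width: 0.0875
gripper_force: 0.0
```

```bash
python3 go.py .481 .131 .060 3.1416
```

```text
t 25.875 pos [ 0.5138 -0.111   0.1683] rot [ 3.1415e+00 -1.1000e-03 -3.0790e+00] w 0.0875 0.0 F [-0.2  0.3 -0.2]
turn [ 0.    -0.001  0.04 ] shift [0.175 2.435 1.083]
```

>>> arm_command:
  series: [0,0,0.042,0.277,0.83,0,1,0,0,0.042,0.277,0.83,0,1,0,0,0.042,0.277,0.83,0,1]

```text
t: 26.25
eef_pos: [0.4801, -0.029, 0.1687]
ee_rot: [3.141, -0.001, -3.137]
force: [0.1, 0.1, -0.7]
width: 0.0876
gripper_force: 0.0
```

>>> arm_command:
  series: [0,0,0,0,0.81,0,1,0,0,0,0,0.81,0,1,0,0,0,0,0.81,0,1]

```text
t: 26.62
eef_pos: [0.4808, 0.0515, 0.1686]
ee_rot: [-3.141, -0.001, -3.137]
force: [0.5, 0.0, -0.7]
width: 0.0877
gripper_force: 0.0
```

>>> arm_command:
  series: [0,0,0,0,0.81,0,1,0,0,0,0,0.81,0,1,0,0,0,0,0.81,0,1,0,0,0,0,0.81,0,1]

```text
t: 27.12
eef_pos: [0.4802, 0.1307, 0.1687]
ee_rot: [-3.141, -0.001, -3.139]
force: [-0.3, 0.4, 0.4]
width: 0.0875
gripper_force: 0.0
```

```bash
python3 go.py .481 .131 .060 3.1416
```

```text
t 27.125 pos [0.4802 0.1307 0.1687] rot [-3.1411e+00 -8.0000e-04 -3.1393e+00] w 0.0875 0.0 F [-0.3  0.4  0.4]
turn [-0.    -0.001  0.001] shift [-0.008  0.003  1.087]
```

>>> arm_command:
  series: [0,0,0,-0.01,0,0.5,1,0,0,0,-0.01,0,0.8,1,0,0,0,-0.01,0,1,1]

```text
t: 27.5
eef_pos: [0.4809, 0.1301, 0.0676]
ee_rot: [-3.141, -0.002, -3.14]
force: [0.2, 0.3, 0.4]
width: 0.0873
gripper_force: 0.0
```

>>> arm_command:
  series: [0,0,0,0,0,0.07,1,0,0,0,0,0,0.07,1,0,0,0,0,0,0.07,0,0,0,0,0,0,0.07,0,0,0,0,0,0,0.07,0,0,0,0,0,0,0.07,0,0,0,0,0,0,0.07,0,0,0,0,0,0,0.07,0]
  force: 25

```text
t: 28.5
eef_pos: [0.4816, 0.132, 0.0623]
ee_rot: [3.141, 0.0, -3.138]
force: [-1.6, 0.0, 3.5]
width: 0.0504
gripper_force: 24.6
```

```bash
python3 go.py .5946 .2187 .070 3.1416
```

```text
t 28.5 pos [0.4816 0.132  0.0623] rot [ 3.1415e+00  2.0000e-04 -3.1385e+00] w 0.0504 24.63949978351593 F [-1.6  0.   3.5]
turn [0.    0.    0.002] shift [-1.133  0.863 -0.077]
```

>>> arm_command:
  series: [0,0,0,0,0,-0.2,0,0,0,0,0,0,-0.5,0,0,0,0,0,0,-0.8,0,0,0,0,0,0,-1,0]

```text
t: 29.0
eef_pos: [0.4815, 0.132, 0.1631]
ee_rot: [3.141, 0.0, -3.139]
force: [0.2, -0.2, -1.8]
width: 0.0505
gripper_force: 24.6
```

>>> arm_command:
  series: [0,0,0,0,0,-0.3,0,0,0,0,-0.2,0.2,-0.3,0,0,0,0,-0.5,0.5,-0.3,0,0,0,0,-0.8,0.86,-0.3,0,0,0,0,-0.8,0.86,-0.3,0]

```text
t: 29.62
eef_pos: [0.5625, 0.2201, 0.1905]
ee_rot: [-3.141, -0.001, -3.138]
force: [-0.9, -1.0, -2.8]
width: 0.0502
gripper_force: 24.6
```

>>> arm_command:
  series: [0,0,0,-0.2,0,0,0,0,0,0,-0.33,0,0,0,0,0,0,-0.33,0,0,0,0,0,0,-0.33,0,0,0,0,0,0,-0.33,0,0,0]

```text
t: 30.25
eef_pos: [0.5938, 0.2181, 0.1922]
ee_rot: [3.141, -0.0, -3.139]
force: [-0.9, -0.3, -2.1]
width: 0.0501
gripper_force: 24.6
```

```bash
python3 go.py .5946 .2187 .070 3.1416
```

```text
t 30.25 pos [0.5938 0.2181 0.1922] rot [ 3.1414 -0.     -3.1388] w 0.0501 24.63719666004181 F [-0.9 -0.3 -2.1]
turn [ 0.    -0.     0.002] shift [-0.008  0.006  1.222]
```

>>> arm_command:
  series: [0,0,0,-0.007,0.005,0.2,0,0,0,0,-0.007,0.005,0.35,0,0,0,0,-0.007,0.005,0.45,0,0,0,0,-0.007,0.005,0.5,0]

```text
t: 30.75
eef_pos: [0.5947, 0.2186, 0.1414]
ee_rot: [-3.141, -0.001, -3.139]
force: [0.6, 0.2, -1.8]
width: 0.0504
gripper_force: 24.6
```

>>> arm_command:
  series: [0,0,0,0,0,0.1,0,0,0,0,0,0,0.2,0,0,0,0,0,0,0.3,0,0,0,0,0,0,0.4,0,0,0,0,0,0,0.5,0,0,0,0,0,0,0.6,0,0,0,0,0,0,0.66,0,0,0,0,0,0,0.66,0]

```text
t: 31.75
eef_pos: [0.5947, 0.2186, 0.0755]
ee_rot: [-3.141, -0.001, -3.139]
force: [-0.4, 0.2, -1.8]
width: 0.0505
gripper_force: 24.6
```

>>> arm_command:
  series: [0,0,0,0,0,0.02,0,0,0,0,0,0,0.035,0,0,0,0,0,0,0.045,0,0,0,0,0,0,0.045,0]

```text
t: 32.25
eef_pos: [0.595, 0.2188, 0.0717]
ee_rot: [3.141, 0.0, -3.139]
force: [0.4, 0.4, -2.1]
width: 0.0507
gripper_force: 24.6
```

>>> arm_command:
  series: [0,0,0,0,0,0.01,0,0,0,0,0,0,0.02,0,0,0,0,0,0,0.022,0,0,0,0,0,0,0.022,0]

```text
t: 32.75
eef_pos: [0.5951, 0.2188, 0.0703]
ee_rot: [3.141, 0.001, -3.138]
force: [-1.4, 0.6, 5.4]
width: 0.0506
gripper_force: 24.6
```

Contact. Release, rise, back off and check.

>>> arm_command:
  series: [0,0,0,0,0,0,1,0,0,0,0,0,0,1,0,0,0,0,0,0,1,0,0,0,0,0,0,1,0,0,0,0,0,0,1]

```text
t: 33.38
eef_pos: [0.5949, 0.2187, 0.0693]
ee_rot: [-3.142, -0.0, -3.139]
force: [-0.4, 0.4, 0.2]
width: 0.0866
gripper_force: 0.0
```

>>> arm_command:
  series: [0,0,0,0,0,-0.3,1,0,0,0,0,0,-0.7,1,0,0,0,0,0,-1,1,0,0,0,0,0,-1,1]

```text
t: 33.88
eef_pos: [0.5963, 0.2195, 0.1724]
ee_rot: [3.139, 0.004, -3.138]
force: [0.4, 0.7, -0.5]
width: 0.0876
gripper_force: 0.0
```

>>> arm_command:
  series: [0,0,0,1,0.3,-0.5,1,0,0,0,1,0.3,-0.5,1,0,0,0,1,0.3,-0.5,1]

```text
t: 34.25
eef_pos: [0.4931, 0.2494, 0.2211]
ee_rot: [3.139, 0.002, -3.136]
force: [0.3, 0.1, -0.1]
width: 0.0877
gripper_force: 0.0
```

>>> arm_command:
  series: [0,0,0,0.3,1,0,1,0,0,0,0.3,1,0,1,0,0,0,0.3,1,0,1]

```text
t: 34.62
eef_pos: [0.464, 0.3503, 0.2178]
ee_rot: [-3.14, -0.001, -3.136]
force: [0.5, -0.7, 0.2]
width: 0.0875
gripper_force: 0.0
```

>>> arm_command:
  series: [0,0,0,0.3,1,0,1,0,0,0,0.3,1,0,1,0,0,0,0.3,1,0,1,0,0,0,0.3,1,0,1]

```text
t: 35.12
eef_pos: [0.4345, 0.4473, 0.2182]
ee_rot: [-3.14, -0.001, -3.139]
force: [0.8, 0.3, -0.5]
width: 0.0878
gripper_force: 0.0
```

```bash
python3 - <<'E'
from station import arm;import cv2,numpy as np
t=arm.grab_frame("top");cv2.imwrite("pics/topf.png",t)
a=t[155:220,195:265];b=t[150:215,368:438]
o=np.hstack([cv2.resize(x,None,fx=5.7,fy=5.7,interpolation=cv2.INTER_CUBIC) for x in(a,b)])
cv2.imwrite("pics/z3.png",np.vstack([o,cv2.resize(t[100:300],(o.shape[1],230))]))
E
```

```text
(no output)
```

View pics/z3.png

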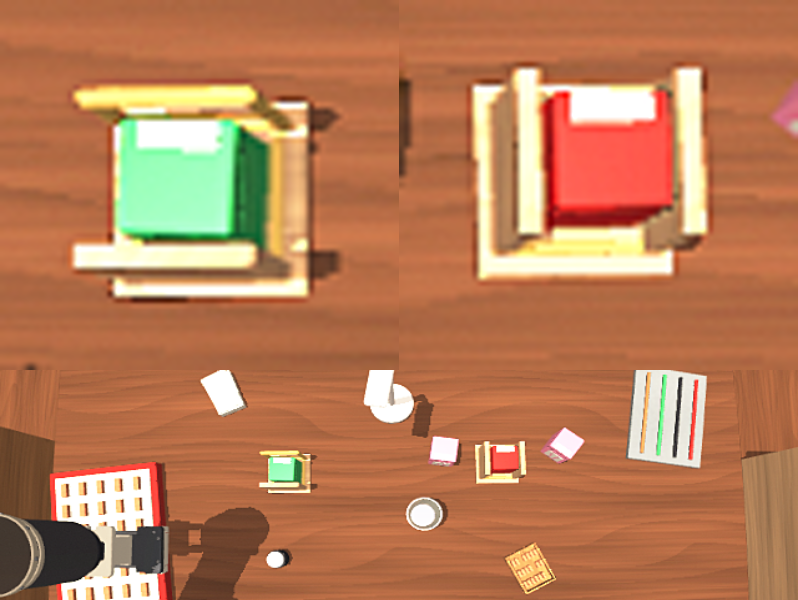

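Green sits in the rail stand with its lid around crop (177,177), and red in the wing stand around (611,150). Both look flat inside their pockets with labels on the far side, no more than about 3 mm off centre. The bystanders look unmoved and the gripper is clear.

```bash
python3 -c "
from station import arm
print(arm.job_done())"
```

```text
the job is handed in; nothing more can be done
None
```

I swapped the tins and handed the job in at about 35 s. In the last picture, red is in the wing stand and green in the rail stand, both looking upright and within about 3 mm of centre, with their labels facing the customers. The hand-in call gave no verdict.

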